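Hold the punch case open

TASK

The flux jar has been left on the green lid of the grey steel punch case: take it off and stand it upright on the black rubber mat, let go of it, and only then lift the lid by its black bar handle until it stands 50 degrees open. The lid falls shut if let go, so finish while still holding it steady with the gripper at 50 degrees (within 5), so that the punches inside can be looked at; leave the other things on the bench where they are.

Things in the scene. Friction and masses are not known exactly. Their poses are not given: they have to be found in the camera images.
- punch_case: open steel case, grey, 130 mm deep (x) x 170 mm wide (y) x 64 mm high, fixed to the bench; it carries three punches and a green lid. Origin at the centre of its underside, z up, -x is its front (handle side, towards the robot), its hinge is along its far +x rim. Two 12 mm wide, 4 mm high feet strips lie along its sides on the bench.
- lid (a joint): angle of the green lid: 0 closed (flat), grows as its front edge rises about the hinge (rad, stops at 1.75); 50 degrees is 0.873. Plain hinge, almost no friction: the lid (about 0.55 kg) falls shut when let go.
- lid_hinge (a point): point on the hinge line, mid-width: 70 mm behind the case's centre (+x) and 67 mm above the bench; axes as the case's, the hinge line runs along y. The point does not move with the lid.
- lid_handle (a point): middle of the lid's black round bar handle, 12 mm thick, 130 mm long, parallel to the hinge (case's y), 176 mm from the hinge line; lid closed: 106 mm in front of the case's centre, 68 mm above the bench. Between bar and lid edge 34 mm are free but for two 8 mm rods 55 mm either side of the middle. Pinch it from above, a finger either side; the bar may turn in the fingers as the lid rises.
- lid_top (a point): middle of the top of the green lid, a panel 136 mm (x) x 176 mm (y), 7.5 mm thick; its top stands 72.5 mm above the bench when closed. Axes as the lid's: -x to the handle, z out of the top.
- flux_jar: brown jar with black screw cap, 56 mm in diameter, 68 mm high (body to 56 mm, cap 52 mm in diameter), about 0.14 kg; origin at the centre of its underside, z up. Stands on the closed lid at the start.
- mat: black rubber mat lying fixed on the bench, 120 mm x 120 mm x 3 mm; origin at the centre of its underside, so its top is 3 mm above the origin.
- copper_bowl: bystander: copper bowl, 110 mm wide, 35 mm high; origin under its centre
- solder_spool: bystander: spool of solder lying flat, 61 x 67 x 32 mm; origin under its centre
- polish_tin: bystander: blue tin with grey lid, 68 mm in diameter, 42 mm high; origin under its centre
- wax_block: bystander: yellow wax block, 39 x 59 x 27 mm; origin under its centre
Mind the look-alikes: they are no part of the job. What is shaped like the flux_jar but orange or yellow is not meant.

How it is judged (in metres and radians):
On the way, in this order (a step that is already met when the one before it is completed fails the run):
1. the jar stands upright on the mat, let go, the lid still shut (x of flux_jar in the frame of mat between -0.045 and 0.045 m and y of flux_jar in the frame of mat between -0.045 and 0.045 m and height (world z) of flux_jar below 0.012 m and angle between flux_jar's own z axis and vertical below 0.15 rad and contact force between the fingers and flux_jar below 0.1 N and linear speed of flux_jar below 0.03 m/s and value of joint lid below 0.1 rad), for 0.2 s.
2. the lid has been lifted by the gripper (value of joint lid above 0.35 rad and contact force between the fingers and lid above 0.5 N), for 0.1 s.
At the end, for the whole second after the job is handed in: The gripper holds the lid still at 50 degrees open (within 5 degrees), by its own contact force (over 0.5 N on the lid) and with no loose thing propping it, while the jar stands upright and released on the mat, its centre within 45 mm of the mat's centre lines (value of joint lid between 0.783 and 0.963 rad and velocity of joint lid between -0.1 and 0.1 rad/s and contact force between the fingers and lid above 0.5 N and contact force between each of lid, the arm and flux_jar below 0.1 N and contact force between lid and copper_bowl below 0.1 N and contact force between lid and solder_spool below 0.1 N and contact force between lid and polish_tin below 0.1 N and contact force between lid and wax_block below 0.1 N and x of flux_jar in the frame of mat between -0.045 and 0.045 m and y of flux_jar in the frame of mat between -0.045 and 0.045 m and height (world z) of flux_jar below 0.012 m and angle between flux_jar's own z axis and vertical below 0.15 rad and linear speed of flux_jar below 0.03 m/s); the arm keeps its last pose, push and grip.
It fails at once if the lid is raised while the jar is not yet down on the mat's level (value of joint lid above 0.15 rad and height (world z) of flux_jar above 0.03 m).
It fails at once if the jar is tipped over (angle between flux_jar's own z axis and vertical above 0.8 rad).
It fails at once if another thing on the bench is moved by more than 30 mm (distance of any of copper_bowl, solder_spool, polish_tin, wax_block from where it was at the start of the episode above 0.03 m).
It also fails if it takes over 58 s, if anything falls off the work surface, if the arm or the gripper's body presses on something with over 40 N, if the wrist force passes 120 N, or if a joint passes its speed limit or range.

ROBOT

A 7-joint arm with a two-finger parallel gripper is mounted at the origin on a cart in front of the work surface, level with it; the furniture and walls round the work are solid. World frame = base frame: x ahead of the robot, y to its left, z up, the work surface at z = 0. Lengths are in mm, angles in rad, forces in N, time in s.
With the tool pointing down it reaches from about 425 to 875 mm from the base axis. Payload 9.9 kg.
Tool frame: the origin (TCP) lies at the centre of the arm's flange, where the gripper is bolted on; the fingertips stand 173 mm ahead of it and the grasp point (between the pads) lies 155 mm ahead of it; z points along the fingers, y is the line along which they close (so a half turn about z gives the same grasp; the last joint's range is limited). The gripper opens to 85 mm and grips with 20 to 120 N. Pads are 22 mm wide; open, the fingers measure 114 mm over their backs; the gripper's body (76 mm by 85 mm) begins 54 mm behind the grasp point. The pads swing forward as they close: fully open they stand 13 mm farther back than shut.
Start: joints at [-1.192, 0.576, 0.025, 1.437, -0.015, 1.129, -0.057], TCP at [301.353, 604.004, 404.689] pointing down, gripper open.
Joint ranges: [-2.76, 2.76], [-0.34, 2.15], [-1.52, 1.57], [0.19, 2.46], [-1.09, 4.23], [0.17, 1.99], [-2.82, 2.82]. Speed limits (rad/s): [2.22, 2.22, 3.01, 3.01, 3.14, 3.14, 3.14].

INTERFACE

Orientations are given as a rotation vector (axis times angle).
In Python, from bench import arm gives the robot as it stands. The module is installed in compiled form; this text tells all that it offers.
- The arm moves only by the tool step_arm, never from a script. Its argument "steps" is a list of rows, each an object of numbers: "rx", "ry", "rz": the turn, a rotation vector about the tool's x, y, z in rad; "tx", "ty", "tz": the shift along the tool's x, y, z in m; "fingers": the finger opening in m, from 0 to 0.0854. In form: [{"rx": .., "ry": .., "rz": .., "tx": .., "ty": .., "tz": .., "fingers": ..}, ...]. A call has 1 to 20 rows; each row is the pose to reach, as a shift and turn from the pose commanded when the call began, along the tool's axes at that moment; what a row does not reach only later rows make up. A row lasts 1/10 s, in which the tool goes at most 50 mm and 8.59 degrees, less where a joint would pass 70% of its speed; a pose out of reach is approached as far as the arm can. A call with a gripper value outside its range is refused whole. The fingers move at their own pace and stop on an object; "force" is the grip in N (left out, the last holds). Time passes only in rows, so rows that repeat a pose let the fingers close. It gives the time, the measured TCP pose, the force, the opening and the grip force at its end, in the units of the state.
- arm.observe(): the state, without advancing time (a new reading comes with each control period).
- arm.capture(name): name is "scene" or "top" or "wrist"; returns a dict with "image" (420x560x3 uint8, red, green, blue), "range_z" (420x560 float32, mm along the optical axis (not along the pixel's ray), 0 where there is no reading), "camera_matrix" (3x3 intrinsics, pixels), "D" ([k1, k2, p1, p2, k3] as OpenCV has them; the pictures are not rectified), "xyz" and "orientation" of the camera in the world. Camera axes: x right, y up, looking along -z (the intrinsics and any distortion apply to the point x, -y, -z); pixel columns grow to the right and rows downward; lengths in mm; the calibration is good to about 2 mm. A picture is of the moment at which its call begins.
- arm.job_done(): hands the job in; it is judged then, once.
The state is a dict: "t": time; "joint_pos": joint angles; "joint_velocities": joint speeds; "effort": joint torques, N m; "tcp_pos": TCP position; "tcp_rot": TCP orientation; "wrist_force": force on the tool from outside, world axes, zero at the start; "moment": the same for the moment, N m; "grip_width": opening from 0.0 (shut) to 1.0 (fully open); "gripper_force": force on a finger pad.
Only numpy, scipy, OpenCV 4.12 (cv2) and the standard library are available. Lean on these libraries where they do the work, as an engineer would, in place of code of your own. Each camera call takes 0.05 s, during which the arm holds its last target. There are 200 camera calls.

## Working session

There is one attempt and no reset: what is moved stays moved. The work goes in short steps, Python scripts to look and compute and a tool call to move; the robot and the scene stay as the last step left them, time stands still between calls to the robot, and variables do not carry over. Pictures are saved under pics/ and viewed, at most 10 in all, crops included, and the job is handed in when it is done.

Besides the shell and the picture viewer there is one more tool, called after "Call:" by a JSON object that holds its "api" and its "payload", one argument or row to a line. step_arm: Moves the arm, as the interface text tells. Its arguments: {"type":"object","properties":{"steps":{"type":"array"},"force":{"type":"number"}},"required":["steps"]}

```bash
mkdir -p pics; cat > h.py <<'E'
import numpy as np,cv2
from scipy.spatial.transform import Rotation as R
from bench import arm
def cap(n):
    c=arm.capture(n); return c
def rot(c):
    o=np.array(c["orientation"],float)
    return o if o.shape==(3,3) else R.from_rotvec(o).as_matrix() if o.size==3 else R.from_quat(o).as_matrix()
def cloud(c):
    "world xyz per pixel from depth"
    h,w=c["range_z"].shape; uv=np.stack(np.meshgrid(np.arange(w),np.arange(h)),-1).reshape(-1,1,2).astype(np.float64)
    n=cv2.undistortPoints(uv,np.array(c["camera_matrix"],float),np.array(c["D"],float)).reshape(h,w,2)
    d=np.stack([n[...,0],-n[...,1],-np.ones((h,w))],-1)
    return (d*c["range_z"][...,None])@rot(c).T+np.array(c["xyz"]), d@rot(c).T
def save(c,n): cv2.imwrite(f"pics/{n}.png",c["image"][...,::-1])
E
python3 - <<'E'
from h import *
for n in("scene","top"):
    c=cap(n); save(c,n+"0"); np.savez(n+"0.npz",**c); print(n,c["xyz"],c["orientation"],c["camera_matrix"],c["D"])
a=cv2.imread("pics/scene0.png"); 
print(arm.observe())
E
```

```text
scene [ 174.77698301 -637.2936241   970.79281442] [ 0.63854192 -0.1876435  -0.5720191 ] [[429.58272985   0.         274.97644955]
 [  0.         429.58272985 212.56337815]
 [  0.           0.           1.        ]] [-0.03804091  0.          0.          0.          0.        ]
top [ 359.50926675  -44.19037628 1756.05245325] [ 0.081564   -0.09054599 -1.58081929] [[517.46970304   0.         273.19595751]
 [  0.         517.46970304 212.8452735 ]
 [  0.           0.           1.        ]] [0.06530809 0.         0.         0.         0.        ]
{'t': 0.1, 'joint_pos': array([-1.19180263,  0.5764284 ,  0.02486601,  1.43783675, -0.0149967 ,
        1.12899566, -0.05647799]), 'joint_velocities': array([-7.73434960e-04, -1.78862362e-03, -2.72892191e-03, -3.11475168e-03,
        6.57410570e-04, -7.51680356e-05,  1.91569284e-03]), 'effort': array([ 5.50737401e-03, -7.67302680e+01,  2.25788355e+00, -2.86602277e+01,
        1.59323477e-02,  8.67932366e-03, -1.70411909e-05]), 'tcp_pos': array([301.27579805, 603.86294584, 403.93781974]), 'tcp_rot': array([-7.20364943e-01, -3.05762665e+00,  2.29546611e-03]), 'wrist_force': array([ 0.06379902, -0.98927047, -0.37487721]), 'moment': array([-0.03603618,  0.00548925, -0.00555208]), 'gripper_force': 0.0, 'grip_width': 0.999952947864366}
```

View pics/scene0.png

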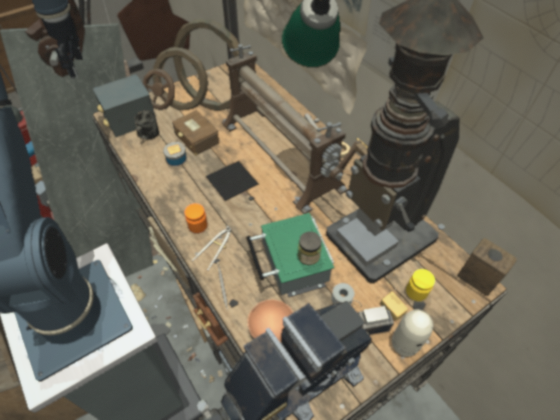

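View pics/top0.png

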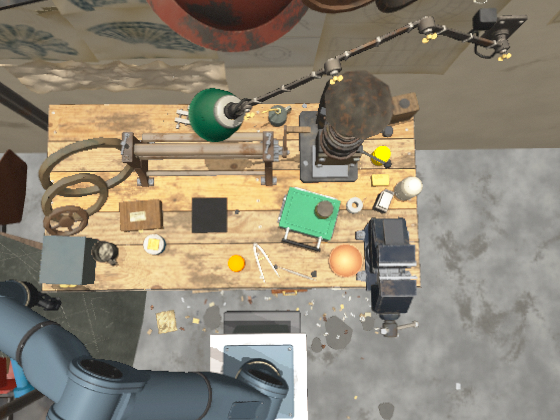

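Scene view: the brown jar with a dark cap is at (310,246), on the green lid at (297,252), with the handle bar at about (255,262). The mat is at (232,180). In the top view these are jar (323,210), lid (310,213), handle (302,243) and mat (210,215).
Things that could be taken for the jar, in the top view: orange jar (236,263), yellow jar (382,156), polish tin (153,243), white bottle (408,188). By the description I choose the brown jar with the black cap on the lid. Next I measure it and check a crop.

```bash
python3 - <<'E'
from h import *
for n in("top","scene"):
    c=dict(np.load(n+"0.npz")); P,_=cloud(c); im=c["image"]; hsv=cv2.cvtColor(im,cv2.COLOR_RGB2HSV)
    H,S,V=[hsv[...,i].astype(int) for i in range(3)]; X,Y,Z=[P[...,i] for i in range(3)]
    win=np.zeros(H.shape,bool)
    ok=c["range_z"]>0
    b=(X>300)&(X<850)&ok
    def rep(name,m):
        m=m.astype(np.uint8); k,l,s,ce=cv2.connectedComponentsWithStats(m)
        if k<2: print(n,name,"none");return
        i=1+np.argmax(s[1:,4]); q=l==i; p=P[q]
        r=cv2.minAreaRect(p[:,:2].astype(np.float32))
        print(n,name,s[i,4],"px",ce[i].round(0),"med",np.median(p,0).round(1),"rect",np.round(r[0],1),np.round(r[1],1),round(r[2],1)," z5,95",np.percentile(p[:,2],[5,95]).round(1))
    rep("lid",b&(abs(H-75)<15)&(S>80)&(Z>55)&(Z<90))
    lidm=b&(abs(H-75)<15)&(S>80)&(Z>55)&(Z<90)
    rep("cap",b&(Z>128)&(Z<155)&(Y<0)&(Y>-250)&(X<700))
    rep("jarall",b&(Z>85)&(Z<155)&(Y<0)&(Y>-250)&(X<700))
    rep("mat",b&(V<70)&(Z<12)&(Z>-5)&(Y>100)&(Y<350)&(X<750))
    rep("bar",b&(V<80)&(Z>55)&(Z<80)&(Y>-300)&(Y<100)&(X<600)&(S<120))
    rep("tall",b&(Z>100)&(X<750)&(Y>-280)&(Y<400))
c=dict(np.load("top0.npz"));cv2.imwrite("pics/crop0.png",cv2.resize(c["image"][170:290,180:420,::-1],None,fx=3,fy=3,interpolation=cv2.INTER_CUBIC))
E
```

```text
top lid 1839 px [307. 214.] med [ 536.3 -162.5   70.6] rect [ 542.9 -173.9] [175.2 132.5] 73.5  z5,95 [63.6 77.6]
top cap 221 px [325. 208.] med [ 550.  -217.5  139. ] rect [ 550.2 -217.4] [49.  50.9] 43.7  z5,95 [132.2 145.8]
top jarall 268 px [324. 209.] med [ 547.6 -214.5  138. ] rect [ 549.9 -216.4] [54.7 51.9] 40.5  z5,95 [ 99.7 145.7]
top mat 1014 px [209. 215.] med [547.2 163.1   2.1] rect [547.4 163. ] [115.7 110.3] 0.5  z5,95 [-3.8  8.5]
top bar 78 px [304. 245.] med [ 435.  -155.3   71. ] rect [ 438.6 -149.7] [111.1  10.4] 73.3  z5,95 [63.5 77.7]
top tall 7141 px [249.  19.] med [ 698.6   -7.2 1066.4] rect [710.8 -69.3] [ 72.2 374.9] 5.5  z5,95 [1019.1 1135.6]
scene lid 2347 px [292. 248.] med [ 522.9 -165.9   71.5] rect [ 539.7 -173.4] [175.2 133.3] 73.9  z5,95 [68.4 74.5]
scene cap 377 px [309. 241.] med [ 545.6 -218.2  140.3] rect [ 547.8 -215.5] [50.8 51.6] 2.9  z5,95 [133.5 142.8]
scene jarall 631 px [309. 247.] med [ 540.  -224.7  138.2] rect [ 545.7 -216.4] [55.  52.9] 75.6  z5,95 [ 91.5 142.6]
scene mat 995 px [231. 180.] med [544.6 161.2   3.1] rect [546.9 162.9] [112.5 113.9] 0.1  z5,95 [-0.   6.2]
scene bar 181 px [255. 259.] med [ 433.8 -150.8   72.3] rect [ 436.4 -145.2] [124.3  11. ] 73.7  z5,95 [69.  75.5]
scene tall 8747 px [396. 101.] med [ 684.4 -252.3  496.7] rect [ 695.8 -225.5] [103.1 113.2] 2.7  z5,95 [199.3 661.3]
```

View pics/crop0.png

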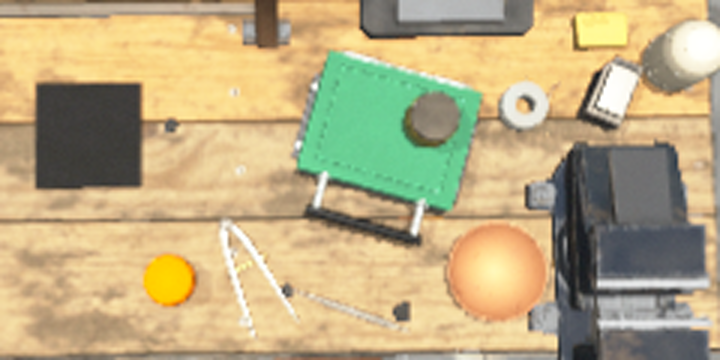

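The crop shows the brown jar with its dark cap on the lid at (433,118), the bar at (363,225) and the mat at (88,135); the orange jar at (168,280) is the look-alike. Case yaw is about -16.3°. Now I check that the path is clear and work out the first move.

```bash
cat >> h.py <<'E'
def down(yaw):  # tool z down, tool y at yaw (deg) in the world
    a=np.radians(yaw); y=np.array([np.cos(a),np.sin(a),0]); z=np.array([0,0,-1.]); return np.stack([np.cross(y,z),y,z],1)
def rel(pos,Rt):
    o=arm.observe(); R0=R.from_rotvec(o["tcp_rot"]).as_matrix(); 
    t=R0.T@(np.array(pos)-o["tcp_pos"])/1000; r=R.from_matrix(R0.T@Rt).as_rotvec()
    print("t",t.round(4),"r",r.round(4)," now",o["tcp_pos"].round(1),"time",round(o["t"],2))
E
python3 - <<'E'
from h import *
c1=dict(np.load("scene0.npz"));c2=dict(np.load("top0.npz"))
P=np.concatenate([cloud(c)[0][c["range_z"]>0] for c in(c1,c2)])
a=np.array([301,604]);b=np.array([549,-217]);d=(b-a)/np.linalg.norm(b-a);n=np.array([-d[1],d[0]])
q=P[:,:2]-a;s=q@d;o=q@n
for k in range(0,1000,75):
    m=(s>k)&(s<k+75)&(abs(o)<110)&(P[:,2]<900)
    if m.any(): print(k,(a+d*k).round(),np.percentile(P[m,2],99.5).round())
for nm,cx,cy in(("jar",549,-217),("mat",547,163),("handle",437,-145)):
    m=(np.hypot(P[:,0]-cx,P[:,1]-cy)<150)&(P[:,2]>90)&(P[:,2]<1000); p=P[m]
    print(nm,len(p),p.min(0).round() if len(p) else"",p.max(0).round() if len(p) else "")
rel([548,-217,404],down(-16.3))
E
```

```text
0 [301. 604.] 577.0
75 [323. 532.] 724.0
150 [344. 460.] 732.0
225 [366. 389.] 46.0
300 [388. 317.] 45.0
375 [409. 245.] 8.0
450 [431. 173.] 70.0
525 [453. 101.] 72.0
600 [474.  30.] 12.0
675 [496. -42.] 78.0
750 [ 518. -114.] 80.0
825 [ 540. -186.] 628.0
900 [ 561. -258.] 644.0
975 [ 583. -329.] 631.0
jar 9588 [ 519. -304.   90.] [ 699. -173.  665.]
mat 0  
handle 767 [ 519. -245.   90.] [ 573. -189.  150.]
t [-0.5872 -0.6244  0.0009] r [-1.2000e-03  1.1000e-03  1.3925e+00]  now [301.3 603.9 403.9] time 0.1
```

Call:
{"api": "step_arm", "payload": {
  "steps": [
    {"tx": -0.03,"ty": -0.031,"tz": 0,"rz": 0.07,"fingers": 0.0854},
    {"tx": -0.06,"ty": -0.063,"tz": 0,"rz": 0.14,"fingers": 0.0854},
    {"tx": -0.09,"ty": -0.095,"tz": 0,"rz": 0.21,"fingers": 0.0854},
    {"tx": -0.12,"ty": -0.127,"tz": 0,"rz": 0.28,"fingers": 0.0854},
    {"tx": -0.15,"ty": -0.159,"tz": 0,"rz": 0.35,"fingers": 0.0854},
    {"tx": -0.18,"ty": -0.191,"tz": 0,"rz": 0.43,"fingers": 0.0854},
    {"tx": -0.21,"ty": -0.223,"tz": 0,"rz": 0.5,"fingers": 0.0854},
    {"tx": -0.24,"ty": -0.255,"tz": 0,"rz": 0.57,"fingers": 0.0854},
    {"tx": -0.27,"ty": -0.287,"tz": 0,"rz": 0.64,"fingers": 0.0854},
    {"tx": -0.3,"ty": -0.319,"tz": 0,"rz": 0.71,"fingers": 0.0854},
    {"tx": -0.33,"ty": -0.351,"tz": 0,"rz": 0.78,"fingers": 0.0854},
    {"tx": -0.36,"ty": -0.383,"tz": 0.01,"rz": 0.85,"fingers": 0.0854},
    {"tx": -0.39,"ty": -0.415,"tz": 0.02,"rz": 0.92,"fingers": 0.0854},
    {"tx": -0.42,"ty": -0.447,"tz": 0.03,"rz": 1.0,"fingers": 0.0854},
    {"tx": -0.45,"ty": -0.479,"tz": 0.035,"rz": 1.07,"fingers": 0.0854},
    {"tx": -0.48,"ty": -0.51,"tz": 0.04,"rz": 1.14,"fingers": 0.0854},
    {"tx": -0.51,"ty": -0.542,"tz": 0.045,"rz": 1.21,"fingers": 0.0854},
    {"tx": -0.54,"ty": -0.574,"tz": 0.05,"rz": 1.28,"fingers": 0.0854},
    {"tx": -0.57,"ty": -0.606,"tz": 0.055,"rz": 1.35,"fingers": 0.0854},
    {"tx": -0.587,"ty": -0.624,"tz": 0.059,"rz": 1.392,"fingers": 0.0854}
  ]
}}

```text
invalid input at $.steps[0]: expected keys rx, ry, rz, tx, ty, tz, fingers
```

```bash
python3 - <<'E'
from h import *
rel([548,-217,262],down(-16.3)); c=cap("wrist"); save(c,"w1"); P,_=cloud(c)
m=(P[...,2]>128)&(P[...,2]<155)&(np.hypot(P[...,0]-548,P[...,1]+217)<60)&(c["range_z"]>0)
p=P[m]; print(len(p),np.round(cv2.minEnclosingCircle(p[:,:2].astype(np.float32)),1) if 0 else cv2.minEnclosingCircle(p[:,:2].astype(np.float32)), p.mean(0))
E
```

```text
t [-0.5872 -0.6242  0.1429] r [-1.2000e-03  1.1000e-03  1.3925e+00]  now [301.3 603.9 403.9] time 0.1
0 ((0.0, 0.0), 0.0) [nan nan nan]<stdin>:4: RuntimeWarning: Mean of empty slice.
  ret = um.true_divide(
```

View pics/w1.png

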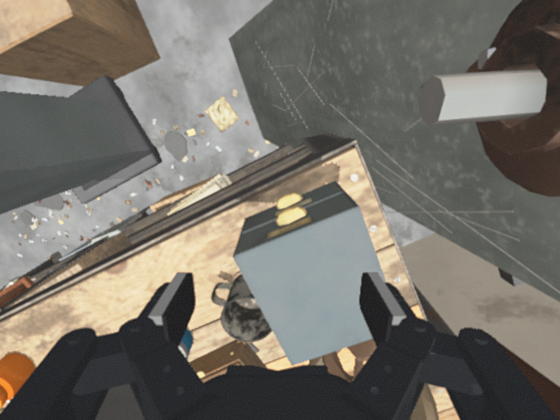

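The move was refused because every row needs all the keys. The wrist picture shows the start place: grey box at (310,270), well below the fingers.

Call:
{"api": "step_arm", "payload": {
  "steps": [
    {"tx": -0.03,"ty": -0.031,"tz": 0,"rx": 0,"ry": 0,"rz": 0.07,"fingers": 0.0854},
    {"tx": -0.06,"ty": -0.063,"tz": 0,"rx": 0,"ry": 0,"rz": 0.14,"fingers": 0.0854},
    {"tx": -0.09,"ty": -0.095,"tz": 0,"rx": 0,"ry": 0,"rz": 0.21,"fingers": 0.0854},
    {"tx": -0.12,"ty": -0.127,"tz": 0,"rx": 0,"ry": 0,"rz": 0.28,"fingers": 0.0854},
    {"tx": -0.15,"ty": -0.159,"tz": 0,"rx": 0,"ry": 0,"rz": 0.35,"fingers": 0.0854},
    {"tx": -0.18,"ty": -0.191,"tz": 0,"rx": 0,"ry": 0,"rz": 0.43,"fingers": 0.0854},
    {"tx": -0.21,"ty": -0.223,"tz": 0,"rx": 0,"ry": 0,"rz": 0.5,"fingers": 0.0854},
    {"tx": -0.24,"ty": -0.255,"tz": 0,"rx": 0,"ry": 0,"rz": 0.57,"fingers": 0.0854},
    {"tx": -0.27,"ty": -0.287,"tz": 0,"rx": 0,"ry": 0,"rz": 0.64,"fingers": 0.0854},
    {"tx": -0.3,"ty": -0.319,"tz": 0,"rx": 0,"ry": 0,"rz": 0.71,"fingers": 0.0854},
    {"tx": -0.33,"ty": -0.351,"tz": 0,"rx": 0,"ry": 0,"rz": 0.78,"fingers": 0.0854},
    {"tx": -0.36,"ty": -0.383,"tz": 0.01,"rx": 0,"ry": 0,"rz": 0.85,"fingers": 0.0854},
    {"tx": -0.39,"ty": -0.415,"tz": 0.02,"rx": 0,"ry": 0,"rz": 0.92,"fingers": 0.0854},
    {"tx": -0.42,"ty": -0.447,"tz": 0.03,"rx": 0,"ry": 0,"rz": 1.0,"fingers": 0.0854},
    {"tx": -0.45,"ty": -0.479,"tz": 0.035,"rx": 0,"ry": 0,"rz": 1.07,"fingers": 0.0854},
    {"tx": -0.48,"ty": -0.51,"tz": 0.04,"rx": 0,"ry": 0,"rz": 1.14,"fingers": 0.0854},
    {"tx": -0.51,"ty": -0.542,"tz": 0.045,"rx": 0,"ry": 0,"rz": 1.21,"fingers": 0.0854},
    {"tx": -0.54,"ty": -0.574,"tz": 0.05,"rx": 0,"ry": 0,"rz": 1.28,"fingers": 0.0854},
    {"tx": -0.57,"ty": -0.606,"tz": 0.055,"rx": 0,"ry": 0,"rz": 1.35,"fingers": 0.0854},
    {"tx": -0.587,"ty": -0.624,"tz": 0.059,"rx": 0,"ry": 0,"rz": 1.392,"fingers": 0.0854}
  ]
}}

```text
t: 2.15
tcp_pos: [548.1, -220.1, 345.3]
tcp_rot: [2.518, 1.877, -0.002]
wrist_force: [0.8, 0.7, 0.2]
grip_width: 0.998
gripper_force: 0.0
```

```bash
python3 - <<'E'
from h import *
c=cap("wrist"); save(c,"w2"); P,_=cloud(c); o=arm.observe(); print(o["joint_pos"].round(2),o["wrist_force"].round(1))
rel([548,-217,262],down(-16.3))
m=(P[...,2]>128)&(P[...,2]<155)&(np.hypot(P[...,0]-548,P[...,1]+217)<60)&(c["range_z"]>0)
p=P[m]; print(len(p),cv2.minEnclosingCircle(p[:,:2].astype(np.float32)), p.mean(0))
E
```

```text
[ 0.    0.56  0.48  1.76 -0.31  0.91  0.32] [ 0.9 -3.7  0.2]
t [ 0.0058 -0.002   0.0829] r [ 0.0011  0.0039 -0.0094]  now [ 548.2 -222.8  344.9] time 2.2
4685 ((552.161865234375, -215.8326873779297), 26.010587692260742) [ 552.79342738 -213.47949295  139.98619039]
```

Call:
{"api": "step_arm", "payload": {
  "steps": [
    {"tx": 0,"ty": 0,"tz": 0,"rx": 0,"ry": 0,"rz": 0,"fingers": 0.0854},
    {"tx": 0,"ty": 0,"tz": 0,"rx": 0,"ry": 0,"rz": 0,"fingers": 0.0854},
    {"tx": 0,"ty": 0,"tz": 0,"rx": 0,"ry": 0,"rz": 0,"fingers": 0.0854},
    {"tx": 0,"ty": 0,"tz": 0,"rx": 0,"ry": 0,"rz": 0,"fingers": 0.0854}
  ]
}}

```text
t: 2.6
tcp_pos: [548.1, -215.2, 345.9]
tcp_rot: [-2.511, -1.887, -0.001]
wrist_force: [-0.3, 0.7, 0.4]
grip_width: 0.998
gripper_force: 0.0
```

```bash
python3 - <<'E'
from h import *
c=cap("wrist"); save(c,"w2"); P,_=cloud(c); H=cv2.cvtColor(c["image"],cv2.COLOR_RGB2HSV).astype(int)
m=(P[...,2]>130)&(P[...,2]<155)&(np.hypot(P[...,0]-548,P[...,1]+217)<60)&(c["range_z"]>0)
p=P[m]; j=cv2.minEnclosingCircle(p[:,:2].astype(np.float32)); print(len(p),j, p.mean(0))
rel([549.5,-216.5,262],down(-16.3)); rel([j[0][0],j[0][1],262],down(-16.3))
g=(abs(H[...,0]-75)<15)&(H[...,1]>80)&(P[...,2]>60)&(P[...,2]<85); print("lid",cv2.minAreaRect(P[g][:,:2].astype(np.float32)),P[g].mean(0))
b=(H[...,2]<80)&(P[...,2]>60)&(P[...,2]<82)&(P[...,0]<480); print("bar",b.sum(),cv2.minAreaRect(P[b][:,:2].astype(np.float32)) if b.any() else"")
E
```

```text
4549 ((552.104248046875, -215.63134765625), 26.055862426757812) [ 552.74174533 -213.46160431  140.02694184]
t [-0.0007  0.0016  0.084 ] r [ 0.0003 -0.0005  0.0022]  now [ 548.1 -215.4  346. ] time 2.65
t [0.0009 0.0039 0.084 ] r [ 0.0003 -0.0005  0.0022]  now [ 548.1 -215.4  346. ] time 2.65
lid ((528.3834838867188, -168.20144653320312), (174.54739379882812, 169.79653930664062), 73.75477600097656) [ 548.3418537  -151.76461388   71.3976781 ]
bar 3085 ((445.22198486328125, -265.5302429199219), (339.2750549316406, 157.55357360839844), 61.459007263183594)
```

Call:
{"api": "step_arm", "payload": {
  "force": 30,
  "steps": [
    {"tx": 0,"ty": 0.002,"tz": 0.012,"rx": 0,"ry": 0,"rz": 0,"fingers": 0.0854},
    {"tx": 0,"ty": 0.003,"tz": 0.03,"rx": 0,"ry": 0,"rz": 0,"fingers": 0.0854},
    {"tx": 0,"ty": 0.003,"tz": 0.05,"rx": 0,"ry": 0,"rz": 0,"fingers": 0.0854},
    {"tx": 0,"ty": 0.003,"tz": 0.068,"rx": 0,"ry": 0,"rz": 0,"fingers": 0.0854},
    {"tx": 0,"ty": 0.003,"tz": 0.078,"rx": 0,"ry": 0,"rz": 0,"fingers": 0.0854},
    {"tx": 0,"ty": 0.003,"tz": 0.082,"rx": 0,"ry": 0,"rz": 0,"fingers": 0.0854},
    {"tx": 0,"ty": 0.003,"tz": 0.082,"rx": 0,"ry": 0,"rz": 0,"fingers": 0.0854},
    {"tx": 0,"ty": 0.003,"tz": 0.082,"rx": 0,"ry": 0,"rz": 0,"fingers": 0.05},
    {"tx": 0,"ty": 0.003,"tz": 0.082,"rx": 0,"ry": 0,"rz": 0,"fingers": 0.05},
    {"tx": 0,"ty": 0.003,"tz": 0.082,"rx": 0,"ry": 0,"rz": 0,"fingers": 0.05},
    {"tx": 0,"ty": 0.003,"tz": 0.082,"rx": 0,"ry": 0,"rz": 0,"fingers": 0.05},
    {"tx": 0,"ty": 0.003,"tz": 0.082,"rx": 0,"ry": 0,"rz": 0,"fingers": 0.05},
    {"tx": 0,"ty": 0.003,"tz": 0.082,"rx": 0,"ry": 0,"rz": 0,"fingers": 0.05},
    {"tx": 0,"ty": 0.003,"tz": 0.082,"rx": 0,"ry": 0,"rz": 0,"fingers": 0.05}
  ]
}}

```text
t: 4.05
tcp_pos: [551.1, -217.4, 264.6]
tcp_rot: [2.513, 1.884, 0.001]
wrist_force: [-1.7, 0.1, 6.2]
grip_width: 0.64
gripper_force: 31.4
```

Call:
{"api": "step_arm", "payload": {
  "steps": [
    {"tx": 0,"ty": 0,"tz": -0.005,"rx": 0,"ry": 0,"rz": 0,"fingers": 0.05},
    {"tx": 0,"ty": 0,"tz": -0.015,"rx": 0,"ry": 0,"rz": 0,"fingers": 0.05},
    {"tx": 0,"ty": 0,"tz": -0.03,"rx": 0,"ry": 0,"rz": 0,"fingers": 0.05},
    {"tx": 0,"ty": 0,"tz": -0.045,"rx": 0,"ry": 0,"rz": 0,"fingers": 0.05},
    {"tx": 0,"ty": 0,"tz": -0.06,"rx": 0,"ry": 0,"rz": 0,"fingers": 0.05},
    {"tx": 0,"ty": 0,"tz": -0.07,"rx": 0,"ry": 0,"rz": 0,"fingers": 0.05},
    {"tx": 0,"ty": 0,"tz": -0.07,"rx": 0,"ry": 0,"rz": 0,"fingers": 0.05},
    {"tx": 0,"ty": 0,"tz": -0.07,"rx": 0,"ry": 0,"rz": 0,"fingers": 0.05}
  ]
}}

```text
t: 4.85
tcp_pos: [550.8, -217.1, 333.6]
tcp_rot: [-2.513, -1.885, -0.0]
wrist_force: [0.3, -0.1, -1.6]
grip_width: 0.637
gripper_force: 32.4
```

```bash
python3 - <<'E'
from h import *
c=cap("wrist"); P,_=cloud(c); save(c,"w3"); c=cap("scene");save(c,"s3")
a=cv2.imread("pics/w3.png"); b=cv2.imread("pics/s3.png")[120:330,180:460]; cv2.imwrite("pics/v3.png",np.hstack([cv2.resize(a,(400,300)),cv2.resize(b,(400,300))]))
rel([547,163,334],down(16.6))
E
```

```text
t [ 0.3638 -0.11   -0.0008] r [-1.100e-03 -4.000e-04 -5.736e-01]  now [ 550.7 -217.1  333. ] time 4.95
```

View pics/v3.png

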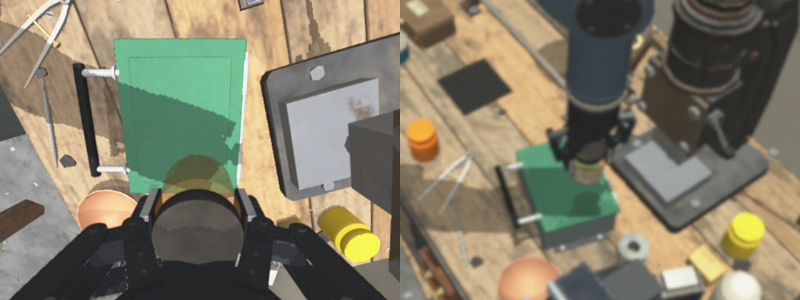

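The jar is held upright between the fingers (left panel at (197,220)), and the lid has stayed shut with its bar at (85,120). Next it goes over the mat.

Call:
{"api": "step_arm", "payload": {
  "steps": [
    {"tx": 0.015,"ty": -0.005,"tz": 0,"rx": 0,"ry": 0,"rz": -0.02,"fingers": 0.05},
    {"tx": 0.04,"ty": -0.012,"tz": 0,"rx": 0,"ry": 0,"rz": -0.06,"fingers": 0.05},
    {"tx": 0.07,"ty": -0.021,"tz": 0,"rx": 0,"ry": 0,"rz": -0.11,"fingers": 0.05},
    {"tx": 0.1,"ty": -0.03,"tz": 0,"rx": 0,"ry": 0,"rz": -0.16,"fingers": 0.05},
    {"tx": 0.13,"ty": -0.039,"tz": 0,"rx": 0,"ry": 0,"rz": -0.2,"fingers": 0.05},
    {"tx": 0.16,"ty": -0.048,"tz": 0,"rx": 0,"ry": 0,"rz": -0.25,"fingers": 0.05},
    {"tx": 0.19,"ty": -0.057,"tz": 0,"rx": 0,"ry": 0,"rz": -0.3,"fingers": 0.05},
    {"tx": 0.22,"ty": -0.067,"tz": 0,"rx": 0,"ry": 0,"rz": -0.35,"fingers": 0.05},
    {"tx": 0.25,"ty": -0.076,"tz": 0,"rx": 0,"ry": 0,"rz": -0.39,"fingers": 0.05},
    {"tx": 0.28,"ty": -0.085,"tz": 0,"rx": 0,"ry": 0,"rz": -0.44,"fingers": 0.05},
    {"tx": 0.31,"ty": -0.094,"tz": 0,"rx": 0,"ry": 0,"rz": -0.49,"fingers": 0.05},
    {"tx": 0.335,"ty": -0.102,"tz": 0.01,"rx": 0,"ry": 0,"rz": -0.53,"fingers": 0.05},
    {"tx": 0.352,"ty": -0.107,"tz": 0.025,"rx": 0,"ry": 0,"rz": -0.555,"fingers": 0.05},
    {"tx": 0.362,"ty": -0.11,"tz": 0.045,"rx": 0,"ry": 0,"rz": -0.57,"fingers": 0.05},
    {"tx": 0.364,"ty": -0.11,"tz": 0.065,"rx": 0,"ry": 0,"rz": -0.573,"fingers": 0.05},
    {"tx": 0.364,"ty": -0.11,"tz": 0.085,"rx": 0,"ry": 0,"rz": -0.573,"fingers": 0.05},
    {"tx": 0.364,"ty": -0.11,"tz": 0.105,"rx": 0,"ry": 0,"rz": -0.573,"fingers": 0.05},
    {"tx": 0.364,"ty": -0.11,"tz": 0.118,"rx": 0,"ry": 0,"rz": -0.573,"fingers": 0.05},
    {"tx": 0.364,"ty": -0.11,"tz": 0.12,"rx": 0,"ry": 0,"rz": -0.573,"fingers": 0.05},
    {"tx": 0.364,"ty": -0.11,"tz": 0.12,"rx": 0,"ry": 0,"rz": -0.573,"fingers": 0.05}
  ]
}}

```text
t: 6.95
tcp_pos: [547.2, 162.9, 213.4]
tcp_rot: [-1.878, -2.518, 0.001]
wrist_force: [-0.6, -0.7, -0.7]
grip_width: 0.641
gripper_force: 32.3
```

```bash
python3 - <<'E'
from h import *
rel([547,163,195],down(16.6)); print(arm.observe()["wrist_force"])
E
```

```text
t [ 0.0002 -0.0001  0.0184] r [-0.0009  0.0002 -0.0009]  now [547.2 162.9 213.4] time 6.95
[-0.64197638 -0.68507751 -0.65873155]
```

Call:
{"api": "step_arm", "payload": {
  "steps": [
    {"tx": 0,"ty": 0,"tz": 0.004,"rx": 0,"ry": 0,"rz": 0,"fingers": 0.05},
    {"tx": 0,"ty": 0,"tz": 0.008,"rx": 0,"ry": 0,"rz": 0,"fingers": 0.05},
    {"tx": 0,"ty": 0,"tz": 0.012,"rx": 0,"ry": 0,"rz": 0,"fingers": 0.05},
    {"tx": 0,"ty": 0,"tz": 0.015,"rx": 0,"ry": 0,"rz": 0,"fingers": 0.05},
    {"tx": 0,"ty": 0,"tz": 0.017,"rx": 0,"ry": 0,"rz": 0,"fingers": 0.05},
    {"tx": 0,"ty": 0,"tz": 0.017,"rx": 0,"ry": 0,"rz": 0,"fingers": 0.05},
    {"tx": 0,"ty": 0,"tz": 0.017,"rx": 0,"ry": 0,"rz": 0,"fingers": 0.05}
  ]
}}

```text
t: 7.65
tcp_pos: [547.3, 163.0, 196.7]
tcp_rot: [-1.878, -2.518, 0.0]
wrist_force: [-0.1, 1.0, -0.6]
grip_width: 0.636
gripper_force: 32.3
```

Call:
{"api": "step_arm", "payload": {
  "steps": [
    {"tx": 0,"ty": 0,"tz": 0.001,"rx": 0,"ry": 0,"rz": 0,"fingers": 0.05},
    {"tx": 0,"ty": 0,"tz": 0.002,"rx": 0,"ry": 0,"rz": 0,"fingers": 0.05},
    {"tx": 0,"ty": 0,"tz": 0.003,"rx": 0,"ry": 0,"rz": 0,"fingers": 0.05},
    {"tx": 0,"ty": 0,"tz": 0.003,"rx": 0,"ry": 0,"rz": 0,"fingers": 0.05},
    {"tx": 0,"ty": 0,"tz": 0.003,"rx": 0,"ry": 0,"rz": 0,"fingers": 0.05}
  ]
}}

```text
t: 8.15
tcp_pos: [547.3, 162.9, 195.1]
tcp_rot: [1.879, 2.518, 0.002]
wrist_force: [-3.5, 0.1, 16.3]
grip_width: 0.638
gripper_force: 34.1
```

Contact with the mat. I open the fingers and rise.

Call:
{"api": "step_arm", "payload": {
  "steps": [
    {"tx": 0,"ty": 0,"tz": -0.001,"rx": 0,"ry": 0,"rz": 0,"fingers": 0.05},
    {"tx": 0,"ty": 0,"tz": -0.001,"rx": 0,"ry": 0,"rz": 0,"fingers": 0.065},
    {"tx": 0,"ty": 0,"tz": -0.001,"rx": 0,"ry": 0,"rz": 0,"fingers": 0.0854},
    {"tx": 0,"ty": 0,"tz": -0.001,"rx": 0,"ry": 0,"rz": 0,"fingers": 0.0854},
    {"tx": 0,"ty": 0,"tz": -0.001,"rx": 0,"ry": 0,"rz": 0,"fingers": 0.0854},
    {"tx": 0,"ty": 0,"tz": -0.001,"rx": 0,"ry": 0,"rz": 0,"fingers": 0.0854},
    {"tx": 0,"ty": 0,"tz": -0.001,"rx": 0,"ry": 0,"rz": 0,"fingers": 0.0854},
    {"tx": 0,"ty": 0,"tz": -0.001,"rx": 0,"ry": 0,"rz": 0,"fingers": 0.0854},
    {"tx": 0,"ty": 0,"tz": -0.015,"rx": 0,"ry": 0,"rz": 0,"fingers": 0.0854},
    {"tx": 0,"ty": 0,"tz": -0.03,"rx": 0,"ry": 0,"rz": 0,"fingers": 0.0854},
    {"tx": 0,"ty": 0,"tz": -0.05,"rx": 0,"ry": 0,"rz": 0,"fingers": 0.0854},
    {"tx": 0,"ty": 0,"tz": -0.07,"rx": 0,"ry": 0,"rz": 0,"fingers": 0.0854},
    {"tx": 0,"ty": 0,"tz": -0.1,"rx": 0,"ry": 0,"rz": 0,"fingers": 0.0854},
    {"tx": 0,"ty": 0,"tz": -0.12,"rx": 0,"ry": 0,"rz": 0,"fingers": 0.0854},
    {"tx": 0,"ty": 0,"tz": -0.125,"rx": 0,"ry": 0,"rz": 0,"fingers": 0.0854},
    {"tx": 0,"ty": 0,"tz": -0.125,"rx": 0,"ry": 0,"rz": 0,"fingers": 0.0854}
  ]
}}

```text
t: 9.75
tcp_pos: [547.4, 163.0, 319.9]
tcp_rot: [1.878, 2.517, 0.003]
wrist_force: [-0.5, 0.8, 0.3]
grip_width: 0.997
gripper_force: 0.0
```

```bash
python3 - <<'E'
from h import *
for n in("wrist","scene","top"):
    c=cap(n); save(c,n[0]+"4"); P,_=cloud(c); r=c["range_z"]>0
    m=r&(P[...,2]>58)&(P[...,2]<82)&(np.hypot(P[...,0]-547,P[...,1]-163)<50); p=P[m]
    if len(p): print(n,"cap",len(p),cv2.minEnclosingCircle(p[:,:2].astype(np.float32)),np.percentile(p[:,2],[5,50,95]).round(1))
    H=cv2.cvtColor(c["image"],cv2.COLOR_RGB2HSV).astype(int)
    g=r&(abs(H[...,0]-75)<15)&(H[...,1]>80)&(P[...,2]>55)&(P[...,2]<90)&(P[...,0]>400)&(P[...,0]<650)&(P[...,1]<0)
    if g.sum()>1000: print(n,"lid",g.sum(),cv2.minAreaRect(P[g][:,:2].astype(np.float32)))
    b=r&(H[...,2]<80)&(H[...,1]<120)&(P[...,2]>60)&(P[...,2]<82)&(P[...,0]<475)&(P[...,0]>390)&(P[...,1]<-60)&(P[...,1]>-230)
    if b.sum()>30: print(n,"bar",b.sum(),cv2.minAreaRect(P[b][:,:2].astype(np.float32)),P[b].mean(0))
rel([437,-145,320],down(-16.3))
E
```

```text
wrist cap 3147 ((548.539794921875, 164.0521240234375), 25.897228240966797) [69.  70.9 72. ]
wrist bar 164 ((457.61151123046875, -88.68499755859375), (21.08316421508789, 11.132007598876953), 71.17448425292969) [458.48701057 -83.27271954  70.26344657]
scene cap 228 ((546.2099609375, 162.40646362304688), 27.12660789489746) [63.  71.2 74.6]
scene lid 3055 ((539.7788696289062, -173.968017578125), (176.47206115722656, 132.8900909423828), 73.90092468261719)
scene bar 180 ((436.5352478027344, -145.31370544433594), (124.02243041992188, 10.803831100463867), 73.61180877685547) [ 434.88070312 -150.0251549    72.6872848 ]
top cap 60 ((543.4261474609375, 153.78890991210938), 23.912830352783203) [61.  68.1 74.5]
top lid 2123 ((543.1052856445312, -173.94775390625), (175.318603515625, 133.29708862304688), 73.80128479003906)
top bar 73 ((440.5359191894531, -143.03652954101562), (124.3941879272461, 10.260245323181152), 73.3206558227539) [ 436.38373709 -152.06723681   71.67357971]
t [-0.2638 -0.1931 -0.0018] r [-1.500e-03  5.000e-04  5.736e-01]  now [546.9 163.  317.9] time 9.9
```

Jar stands upright at about (548,164) with its cap top at 71 mm, and the lid is shut. The handle is at about (437.5,-144.5). I move above it with the fingers narrowed to fit the 34 mm gap.

Call:
{"api": "step_arm", "payload": {
  "steps": [
    {"tx": -0.013,"ty": -0.01,"tz": 0,"rx": 0,"ry": 0,"rz": 0.03,"fingers": 0.0854},
    {"tx": -0.033,"ty": -0.024,"tz": 0,"rx": 0,"ry": 0,"rz": 0.07,"fingers": 0.0854},
    {"tx": -0.058,"ty": -0.043,"tz": 0,"rx": 0,"ry": 0,"rz": 0.126,"fingers": 0.06},
    {"tx": -0.083,"ty": -0.061,"tz": 0,"rx": 0,"ry": 0,"rz": 0.18,"fingers": 0.034},
    {"tx": -0.108,"ty": -0.079,"tz": 0,"rx": 0,"ry": 0,"rz": 0.235,"fingers": 0.034},
    {"tx": -0.133,"ty": -0.097,"tz": 0,"rx": 0,"ry": 0,"rz": 0.29,"fingers": 0.034},
    {"tx": -0.158,"ty": -0.115,"tz": 0,"rx": 0,"ry": 0,"rz": 0.344,"fingers": 0.034},
    {"tx": -0.183,"ty": -0.134,"tz": 0,"rx": 0,"ry": 0,"rz": 0.4,"fingers": 0.034},
    {"tx": -0.208,"ty": -0.152,"tz": 0,"rx": 0,"ry": 0,"rz": 0.453,"fingers": 0.034},
    {"tx": -0.233,"ty": -0.17,"tz": 0,"rx": 0,"ry": 0,"rz": 0.507,"fingers": 0.034},
    {"tx": -0.252,"ty": -0.185,"tz": 0.005,"rx": 0,"ry": 0,"rz": 0.55,"fingers": 0.034},
    {"tx": -0.262,"ty": -0.192,"tz": 0.01,"rx": 0,"ry": 0,"rz": 0.57,"fingers": 0.034},
    {"tx": -0.263,"ty": -0.193,"tz": 0.018,"rx": 0,"ry": 0,"rz": 0.573,"fingers": 0.034},
    {"tx": -0.263,"ty": -0.193,"tz": 0.018,"rx": 0,"ry": 0,"rz": 0.573,"fingers": 0.034},
    {"tx": -0.263,"ty": -0.193,"tz": 0.018,"rx": 0,"ry": 0,"rz": 0.573,"fingers": 0.034},
    {"tx": -0.263,"ty": -0.193,"tz": 0.018,"rx": 0,"ry": 0,"rz": 0.573,"fingers": 0.034}
  ]
}}

```text
t: 11.5
tcp_pos: [437.7, -143.2, 300.6]
tcp_rot: [-2.511, -1.887, -0.0]
wrist_force: [0.4, -0.3, 0.1]
grip_width: 0.401
gripper_force: 0.0
```

```bash
python3 - <<'E'
from h import *
c=cap("wrist"); save(c,"w5"); P,_=cloud(c); r=c["range_z"]>0
H=cv2.cvtColor(c["image"],cv2.COLOR_RGB2HSV).astype(int)
b=r&(H[...,2]<80)&(H[...,1]<120)&(P[...,2]>55)&(P[...,2]<82)&(P[...,0]<475)&(P[...,0]>390)&(P[...,1]<-60)&(P[...,1]>-230)
print("bar",b.sum(),cv2.minAreaRect(P[b][:,:2].astype(np.float32)) if b.any() else "")
print(arm.observe()["grip_width"]*85.4); rel([437.5,-144.5,223],down(-16.3))
E
```

```text
bar 2526 ((459.08441162109375, -147.63047790527344), (129.2552032470703, 46.518402099609375), 73.62312316894531)
33.80947245398468
t [-0.0012  0.0002  0.0777] r [ 0.0001 -0.0002  0.0023]  now [ 437.7 -143.3  300.7] time 11.55
```

View pics/w5.png

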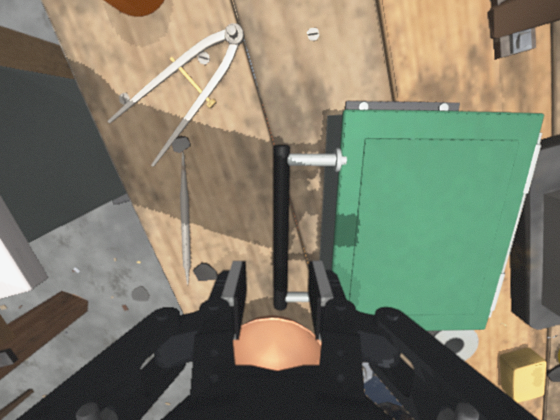

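The bar (281,150–305) runs between the two fingers (238 and 318), and the inner finger falls in the gap before the lid edge. I descend and pinch it.

Call:
{"api": "step_arm", "payload": {
  "force": 40,
  "steps": [
    {"tx": -0.001,"ty": 0,"tz": 0.012,"rx": 0,"ry": 0,"rz": 0,"fingers": 0.034},
    {"tx": -0.001,"ty": 0,"tz": 0.03,"rx": 0,"ry": 0,"rz": 0,"fingers": 0.034},
    {"tx": -0.001,"ty": 0,"tz": 0.045,"rx": 0,"ry": 0,"rz": 0,"fingers": 0.034},
    {"tx": -0.001,"ty": 0,"tz": 0.058,"rx": 0,"ry": 0,"rz": 0,"fingers": 0.034},
    {"tx": -0.001,"ty": 0,"tz": 0.068,"rx": 0,"ry": 0,"rz": 0,"fingers": 0.034},
    {"tx": -0.001,"ty": 0,"tz": 0.075,"rx": 0,"ry": 0,"rz": 0,"fingers": 0.034},
    {"tx": -0.001,"ty": 0,"tz": 0.078,"rx": 0,"ry": 0,"rz": 0,"fingers": 0.034},
    {"tx": -0.001,"ty": 0,"tz": 0.078,"rx": 0,"ry": 0,"rz": 0,"fingers": 0.034},
    {"tx": -0.001,"ty": 0,"tz": 0.078,"rx": 0,"ry": 0,"rz": 0,"fingers": 0.034}
  ]
}}

```text
t: 12.45
tcp_pos: [437.1, -145.1, 223.0]
tcp_rot: [2.513, 1.884, 0.001]
wrist_force: [0.4, -0.7, 0.5]
grip_width: 0.394
gripper_force: 0.0
```

Call:
{"api": "step_arm", "payload": {
  "force": 40,
  "steps": [
    {"tx": 0,"ty": 0,"tz": 0,"rx": 0,"ry": 0,"rz": 0,"fingers": 0.02},
    {"tx": 0,"ty": 0,"tz": 0,"rx": 0,"ry": 0,"rz": 0,"fingers": 0.005},
    {"tx": 0,"ty": 0,"tz": 0,"rx": 0,"ry": 0,"rz": 0,"fingers": 0.005},
    {"tx": 0,"ty": 0,"tz": 0,"rx": 0,"ry": 0,"rz": 0,"fingers": 0.005},
    {"tx": 0,"ty": 0,"tz": 0,"rx": 0,"ry": 0,"rz": 0,"fingers": 0.005},
    {"tx": 0,"ty": 0,"tz": 0,"rx": 0,"ry": 0,"rz": 0,"fingers": 0.005}
  ]
}}

```text
t: 13.05
tcp_pos: [438.9, -145.6, 223.4]
tcp_rot: [2.51, 1.882, 0.004]
wrist_force: [6.3, -1.9, -2.0]
grip_width: 0.126
gripper_force: 38.9
```

Call:
{"api": "step_arm", "payload": {
  "steps": [
    {"tx": 0,"ty": 0.002,"tz": -0.003,"rx": 0,"ry": 0,"rz": 0,"fingers": 0.005},
    {"tx": 0,"ty": 0.002,"tz": -0.008,"rx": 0,"ry": 0,"rz": 0,"fingers": 0.005},
    {"tx": 0,"ty": 0.003,"tz": -0.015,"rx": 0,"ry": 0,"rz": 0,"fingers": 0.005},
    {"tx": 0,"ty": 0.004,"tz": -0.023,"rx": 0,"ry": 0,"rz": 0,"fingers": 0.005},
    {"tx": 0,"ty": 0.005,"tz": -0.031,"rx": 0,"ry": 0,"rz": 0,"fingers": 0.005},
    {"tx": 0,"ty": 0.006,"tz": -0.038,"rx": 0,"ry": 0,"rz": 0,"fingers": 0.005},
    {"tx": 0,"ty": 0.008,"tz": -0.046,"rx": 0,"ry": 0,"rz": 0,"fingers": 0.005},
    {"tx": 0,"ty": 0.008,"tz": -0.046,"rx": 0,"ry": 0,"rz": 0,"fingers": 0.005},
    {"tx": 0,"ty": 0.008,"tz": -0.046,"rx": 0,"ry": 0,"rz": 0,"fingers": 0.005}
  ]
}}

```text
t: 13.95
tcp_pos: [445.2, -147.5, 269.4]
tcp_rot: [2.512, 1.884, 0.002]
wrist_force: [6.4, -1.7, -3.9]
grip_width: 0.122
gripper_force: 39.3
```

```bash
cat > lid.py <<'E'
from h import *
def lid(n):
    c=cap(n); save(c,n[0]+str(int(arm.observe()["t"]*10))); P,_=cloud(c); H=cv2.cvtColor(c["image"],cv2.COLOR_RGB2HSV).astype(int)
    g=(c["range_z"]>0)&(abs(H[...,0]-75)<15)&(H[...,1]>80)&(P[...,2]>40)&(P[...,2]<250)&(P[...,0]>400)&(P[...,0]<680)&(P[...,1]<-50)&(P[...,1]>-320)
    g=cv2.erode(g.astype(np.uint8),np.ones((3,3)))>0
    if g.sum()<60: print(n,"few");return
    p=P[g]; q=p-np.median(p,0)
    for _ in range(3): _,_,v=np.linalg.svd(q-q.mean(0),full_matrices=False); d=abs((q-q.mean(0))@v[2]); q=q[d<8]
    print(n,len(q),"tilt deg",np.degrees(np.arccos(abs(v[2,2]))).round(1))
lid("wrist");lid("scene");lid("top"); o=arm.observe(); print(o["tcp_pos"],o["wrist_force"],o["t"])
E
python3 lid.py
```

```text
wrist 41312 tilt deg 14.7
scene 2158 tilt deg 15.0
top 1126 tilt deg 14.9
[ 445.17939696 -147.47219983  269.18424003] [ 5.99072262 -2.24751251 -4.57967663] 14.1
```

The lid is 15° open and tracks as planned. On to 50°.

Call:
{"api": "step_arm", "payload": {
  "steps": [
    {"tx": 0,"ty": 0.003,"tz": -0.008,"rx": 0,"ry": 0,"rz": 0,"fingers": 0.005},
    {"tx": 0,"ty": 0.006,"tz": -0.015,"rx": 0,"ry": 0,"rz": 0,"fingers": 0.005},
    {"tx": 0,"ty": 0.009,"tz": -0.022,"rx": 0,"ry": 0,"rz": 0,"fingers": 0.005},
    {"tx": 0,"ty": 0.012,"tz": -0.029,"rx": 0,"ry": 0,"rz": 0,"fingers": 0.005},
    {"tx": 0,"ty": 0.015,"tz": -0.036,"rx": 0,"ry": 0,"rz": 0,"fingers": 0.005},
    {"tx": 0,"ty": 0.019,"tz": -0.043,"rx": 0,"ry": 0,"rz": 0,"fingers": 0.005},
    {"tx": 0,"ty": 0.023,"tz": -0.049,"rx": 0,"ry": 0,"rz": 0,"fingers": 0.005},
    {"tx": 0,"ty": 0.027,"tz": -0.056,"rx": 0,"ry": 0,"rz": 0,"fingers": 0.005},
    {"tx": 0,"ty": 0.031,"tz": -0.062,"rx": 0,"ry": 0,"rz": 0,"fingers": 0.005},
    {"tx": 0,"ty": 0.036,"tz": -0.068,"rx": 0,"ry": 0,"rz": 0,"fingers": 0.005},
    {"tx": 0,"ty": 0.041,"tz": -0.074,"rx": 0,"ry": 0,"rz": 0,"fingers": 0.005},
    {"tx": 0,"ty": 0.046,"tz": -0.079,"rx": 0,"ry": 0,"rz": 0,"fingers": 0.005},
    {"tx": 0,"ty": 0.052,"tz": -0.085,"rx": 0,"ry": 0,"rz": 0,"fingers": 0.005},
    {"tx": 0,"ty": 0.058,"tz": -0.09,"rx": 0,"ry": 0,"rz": 0,"fingers": 0.005},
    {"tx": 0,"ty": 0.058,"tz": -0.09,"rx": 0,"ry": 0,"rz": 0,"fingers": 0.005},
    {"tx": 0,"ty": 0.058,"tz": -0.09,"rx": 0,"ry": 0,"rz": 0,"fingers": 0.005},
    {"tx": 0,"ty": 0.058,"tz": -0.09,"rx": 0,"ry": 0,"rz": 0,"fingers": 0.005},
    {"tx": 0,"ty": 0.058,"tz": -0.09,"rx": 0,"ry": 0,"rz": 0,"fingers": 0.005}
  ]
}}

```text
t: 15.9
tcp_pos: [498.5, -163.3, 359.2]
tcp_rot: [-2.51, -1.881, 0.003]
wrist_force: [-14.2, 3.7, 12.1]
grip_width: 0.12
gripper_force: 39.5
```

```bash
python3 lid.py; ls pics
```

```text
wrist 14560 tilt deg 47.9
scene 963 tilt deg 48.6
top 243 tilt deg 48.9
[ 498.52877981 -163.33878536  359.17522687] [-13.19813248   3.97654809  11.74054194] 16.05
crop0.png
s140.png
s160.png
s3.png
s4.png
scene0.png
t141.png
t160.png
t4.png
top0.png
v3.png
w1.png
w140.png
w159.png
w2.png
w3.png
w4.png
w5.png
```

Call:
{"api": "step_arm", "payload": {
  "steps": [
    {"tx": 0,"ty": 0.001,"tz": -0.002,"rx": 0,"ry": 0,"rz": 0,"fingers": 0.005},
    {"tx": 0,"ty": 0.002,"tz": -0.004,"rx": 0,"ry": 0,"rz": 0,"fingers": 0.005},
    {"tx": 0,"ty": 0.002,"tz": -0.005,"rx": 0,"ry": 0,"rz": 0,"fingers": 0.005},
    {"tx": 0,"ty": 0.002,"tz": -0.005,"rx": 0,"ry": 0,"rz": 0,"fingers": 0.005},
    {"tx": 0,"ty": 0.002,"tz": -0.005,"rx": 0,"ry": 0,"rz": 0,"fingers": 0.005},
    {"tx": 0,"ty": 0.002,"tz": -0.005,"rx": 0,"ry": 0,"rz": 0,"fingers": 0.005},
    {"tx": 0,"ty": 0.002,"tz": -0.005,"rx": 0,"ry": 0,"rz": 0,"fingers": 0.005},
    {"tx": 0,"ty": 0.002,"tz": -0.005,"rx": 0,"ry": 0,"rz": 0,"fingers": 0.005}
  ]
}}

```text
t: 16.85
tcp_pos: [502.3, -164.2, 363.7]
tcp_rot: [2.513, 1.884, -0.0]
wrist_force: [0.3, -1.9, -4.8]
grip_width: 0.122
gripper_force: 39.2
```

```bash
python3 lid.py; python3 - <<'E'
import cv2,glob,os
a=max(glob.glob("pics/s1*.png"),key=os.path.getmtime);b=max(glob.glob("pics/w1*.png"),key=os.path.getmtime)
cv2.imwrite("pics/v6.png",cv2.hconcat([cv2.resize(cv2.imread(a)[120:330,180:460],(400,300)),cv2.resize(cv2.imread(b),(400,300))]))
E
```

```text
wrist 13517 tilt deg 49.9
scene 848 tilt deg 50.6
top 222 tilt deg 51.4
[ 502.30296457 -164.25657314  363.66135624] [ 0.25228565 -2.15418013 -5.88220557] 17.0
```

View pics/v6.png

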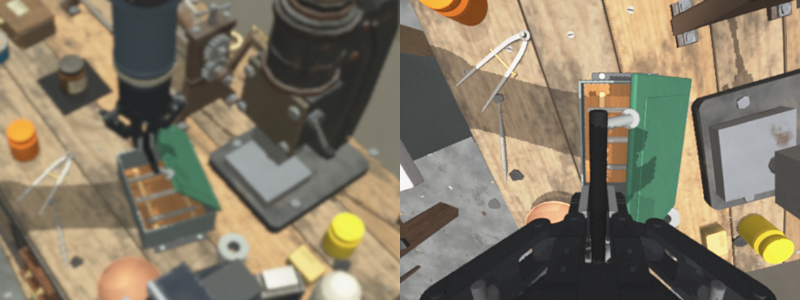

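The lid is held by its bar at about 50°, the punches are in view, and the jar stands upright on the mat (left panel, (70,75)). The other things are where they were, so I hand in.

```bash
python3 -c "
from bench import arm
print(arm.job_done())"
```

```text
the job is handed in; nothing more can be done
None
```

The flux jar stands upright and released on the mat, and I handed the job in at about 17 s with the gripper holding the lid at about 50° (49.9–51.4° across the three cameras); no verdict came back.

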